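Home an unnumbered filter wheel on its stop, count four clicks and lock it

TASK

The filter wheel's numbers have worn off: by its finger post, turn the wheel anticlockwise (seen from above) through its clicks until it presses lightly on its black stop pin, and keep it there for a moment; easing off, it springs back into its home click beside the stop. From that home click turn it clockwise four more clicks and, once it rests there, press the orange lock plunger straight down until its head sits on the bracket. Go by feel, never bearing on the stop with more than about 8 N or on the plunger with more than about 15 N, let go at the end, and leave everything else on the bench where it is.

Things in the scene. Friction and masses are not known exactly. Their poses are not given: they have to be found in the camera images.
- filter_unit: White bench filter unit, fixed. Housing 190 (x) x 180 (y) mm, flat top 45 mm above the table; a black lamp block, 66 mm high, out to x = 170 mm. Origin under the wheel's axis at table height; z up, +x towards the lamp block and the lock, -x the front. Eight blue dots on top mark where the lug points at each click.
- wheel_axis (a point): Centre of the wheel's top face, on its upright axis, 58 mm above the table. The wheel is an aluminium disc 10 mm thick with 12 teeth out to 70 mm radius, 8 coloured filters, and a red lug (10 mm wide, out to 80 mm radius) in line with its finger post. Leaving a click takes 3 to 5 N at the post; half-way on, the force fades, then pulls onward into the next click.
- wheel (a joint): Wheel angle in rad, growing CLOCKWISE seen from above. Eight clicks, in which the wheel settles by itself, every 30 degrees (0.5236 rad). Click 0, at angle 0, is the home click next to the stop; the fourth click from it is at 2.094. On the stop the angle is about -0.08, pushed out of click 0; let go there, the wheel springs back to 0.
- post_grip (a point): Point on the wheel's upright finger post (dark sleeve that spins freely on its pin, 14 mm diameter, 61 to 100 mm above the table, 42 mm from the wheel's axis), on its centre line 79 mm above the table. At wheel angle q the post lies from the axis in the direction 285 degrees minus q (anticlockwise from the unit's +x), so it sweeps round the front.
- stop: Black stop pin with a thin, hard rubber skin, 10 mm diameter, top 60 mm above the table, fixed in the housing 76 mm from the wheel's axis in direction 297 degrees. The red lug meets it when the wheel is turned fully anticlockwise. A push at the post beyond the click's own force reaches it as a bit over half. Origin at its foot.
- lock_bracket: Steel bracket at the +x side of the unit, an arm 34 mm wide over the wheel's rim, arm top 72 mm above the table. Origin is that of the filter unit.
- lock_top (a point): Centre of the top of the lock plunger's orange head (28 mm diameter, 10 mm thick), 64 mm from the wheel axis on the unit's +x side, 94 mm above the table when up. Its 10 mm pin goes down between two rim teeth only while the wheel rests in a click.
- lock (a joint): Lock plunger's travel in m, growing downward: 0 up (at the start), 0.012 when its head sits on the bracket, where it stops hard. It slides against a steady friction of about 4 N and stays where it is left.
- objective: Loose bystander: steel microscope objective, 32 mm diameter, 45 mm tall, standing before the unit. Origin at its foot.
- pole_cap: Loose bystander: steel cone, 40 mm diameter, 28 mm tall, standing before the unit. Origin at its foot.
- adapter_ring: Loose bystander: black ring, 52 mm diameter, 12 mm tall, beside the unit. Origin at its underside.
- sample_dish: Loose bystander: clear dish, 56 mm diameter, 12 mm tall, beside the unit. Origin at its underside.
- hex_driver: Loose bystander: hand driver about 170 mm long lying on the left of the bench.
- cleaner: Loose bystander: white bottle, 44 mm diameter, 100 mm tall, on the right of the bench. Origin at its foot.

How it is judged:
By the outcome, as a careful person would: the job done as asked, in the order asked, and still so for the second after the job is handed in, with the robot touching nothing.
It also fails if it takes over 72 s, if anything falls off the work surface, if the arm or the gripper's body presses on something with over 40 N, if the wrist force passes 120 N, or if a joint passes its speed limit or range.

ROBOT

A 6-joint arm with a two-finger parallel gripper is mounted at the origin on the work surface. World frame = base frame: x ahead of the robot, y to its left, z up, the work surface at z = 0. Lengths are in mm, angles in rad, forces in N, time in s.
With the tool pointing down it reaches from about 275 to 825 mm from the base axis. Payload 4.9 kg.
Tool frame: the origin (TCP) lies at the very end of the fingers, on their centre line; the grasp point (between the pads) lies 19 mm behind it; z points along the fingers, y is the direction in which the jaws open and shut (so a half turn about z gives the same grasp; the last joint's range is limited). The gripper opens to 85 mm and grips with 20 to 120 N. Pads are 22 mm wide; open, the fingers measure 114 mm over their backs; the gripper's body (76 mm by 85 mm) begins 54 mm behind the grasp point. The pads swing forward as they close: fully open they stand 13 mm farther back than shut.
Start: joints at [1.211, 0.326, -0.193, 1.052, 0, 1.437], TCP at [123.13, 536.057, 231.281] pointing down, gripper open.
Joint ranges: [-2.65, 2.65], [-0.97, 1.79], [-1.3, 1.35], [-1.93, 2.1], [-1.47, 1.37], [-3.14, 3.14]. Speed limits (rad/s): [2.57, 2.57, 3.14, 3.14, 3.14, 3.14].

INTERFACE

Orientations are given as [roll, pitch, yaw] about the fixed x, y, z axes, in that order (R = Rz(yaw) Ry(pitch) Rx(roll)).
In Python, from bench import bot, solve_ik, imaging gives the robot as it stands. Calls block until the motion is done:
- bot.move_ptp(position, orientation): joint-space move of the TCP to a pose.
- bot.movel(position, rot=None, max_speed=150, threshold=None): straight line of the TCP; rot=None keeps the orientation; max_speed is the mean speed in mm/s. With threshold (N) it stops when the force on the tool has changed by that much, and returns True; else False.
- bot.move_j(angles): joint-space move.
- bot.grip(opening, effort=None): opening from 0.0 (shut) to 1.0 (fully open); effort is the grip in N (None keeps the last); returns when the fingers have stopped.
- bot.dwell(seconds).
- solve_ik(position, orientation): joint angles nearest the present ones, or None.
- bot.get_state(): the state.
- imaging.capture(name): name is "scene" or "side" or "wrist"; returns the picture (420x560x3 uint8, blue, green, red); there is no depth.
- imaging.camera_model(name): a dict with "K" (3x3 intrinsics, pixels), "k1" (the pictures are not rectified: a ray, as slopes to the right and down, at radius r is drawn at 1 + k1 r^2 times it, then the intrinsics apply), "position" and "rotation" of the camera in the world. Camera axes: x right, y up, looking along -z (the intrinsics and any distortion apply to the point x, -y, -z); pixel columns grow to the right and rows downward; lengths in mm; the calibration is good to about 2 mm. A picture is of the moment at which its call begins: read the wrist's pose just before it. camera_model takes no time and is no camera call; for the wrist camera it gives the pose at the moment of the call.
A pose or a line that the arm cannot do raises bot.IKError and nothing moves.
- bot.sign_off(): hands the job in, once; it reports no verdict.
The state is a dict: "t": time; "qpos": joint angles; "joint_velocities": joint speeds; "effort": joint torques, N m; "tcp_pos": TCP position; "orientation": TCP orientation; "contact_force": force on the tool from outside, world axes, zero at the start; "wrist_torque": the same for the moment, N m; "opening": opening from 0.0 (shut) to 1.0 (fully open).
Only numpy, scipy, OpenCV 4.12 (cv2) and the standard library are available. Lean on these libraries where they do the work, as an engineer would, in place of code of your own. Each camera call takes 0.05 s, during which the arm holds its last target. There are 200 camera calls.

## Working session

There is one attempt and no reset: what is moved stays moved. The work goes in short steps, each a Python script; the robot and the scene stay as the last script left them, time stands still between calls to the robot, and variables do not carry over. Pictures are saved under pics/ and viewed, about 8 in all and at most 12, crops included, and the job is handed in when it is done.

```bash
ls; mkdir -p pics
python3 - <<'E'
from bench import bot,solve_ik,imaging
import cv2
a=imaging.capture("scene");b=imaging.capture("side")
cv2.imwrite("pics/scene.png",a);cv2.imwrite("pics/side.png",b)
for n in("scene","side","wrist"):
    print(n,imaging.camera_model(n))
print(bot.get_state())
E
```

```text
pics
scene {'K': array([[544.46743376,   0.        , 270.72576907],
       [  0.        , 544.46743376, 196.523258  ],
       [  0.        ,   0.        ,   1.        ]]), 'k1': -0.10371410285046471, 'position': array([1585.85298267,  -18.2388323 , 1101.06981201]), 'rotation': array([0.8325189 , 0.00237409, 1.53672257])}
side {'K': array([[512.66931835,   0.        , 278.14482837],
       [  0.        , 512.66931835, 215.60649698],
       [  0.        ,   0.        ,   1.        ]]), 'k1': 0.04562328541162415, 'position': array([ 239.19450113, 1018.31980004, 1019.04089953]), 'rotation': array([ 0.84663271, -0.00803677, -2.87899105])}
wrist {'K': array([[325.41732819,   0.        , 276.55777485],
       [  0.        , 325.41732819, 208.28124138],
       [  0.        ,   0.        ,   1.        ]]), 'k1': -0.014743893093243456, 'position': array([ 43.13793727, 554.01845648, 372.98222098]), 'rotation': array([-0.32333352,  0.00183906,  1.34556513])}
{'t': 0.1, 'qpos': array([ 1.21076290e+00,  3.26876975e-01, -1.93501750e-01,  1.05200598e+00,
       -3.64750076e-05,  1.43658252e+00]), 'joint_velocities': array([-0.00054394, -0.00096646,  0.00319928, -0.00175341,  0.00021582,
       -0.00016162]), 'effort': array([ 1.05993171e-03, -4.44241583e+01,  2.63038123e+01,  7.88895559e-03,
       -8.68372740e-05,  1.22999126e-05]), 'tcp_pos': array([122.96473735, 535.52889549, 230.56943541]), 'orientation': array([-3.14001368e+00, -1.76395501e-04,  2.91577292e+00]), 'contact_force': array([-0.13504821, -0.43652383, -0.01630766]), 'wrist_torque': array([ 0.01446995, -0.02866492, -0.00137077]), 'opening': 1.0006484865636667}
```

View pics/scene.png

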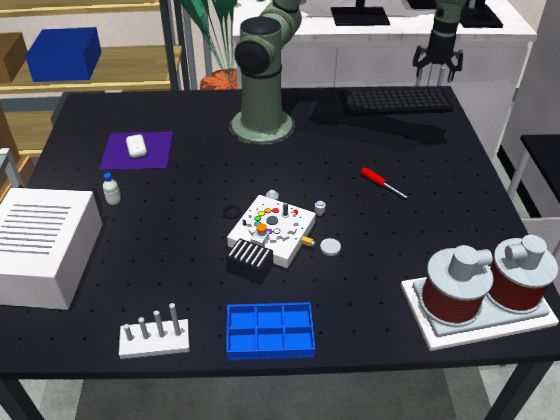

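View pics/side.png

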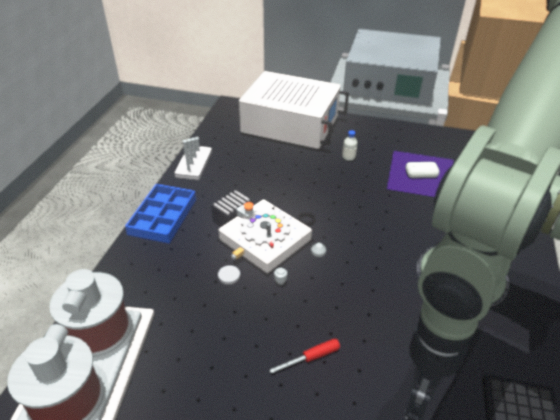

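```bash
cat > h.py <<'E'
import numpy as np,cv2
from scipy.spatial.transform import Rotation as Rn
from bench import bot,solve_ik,imaging
def R(m): return Rn.from_euler('xyz',m['rotation']).as_matrix()
def D(m): return np.array([m['k1'],0,0,0,0.])
def px2z(m,uv,z):
    n=cv2.undistortPoints(np.array([[uv]],float),m['K'],D(m))[0,0]
    d=R(m)@np.array([n[0],-n[1],-1.]); p=np.array(m['position'])
    return p+d*(z-p[2])/d[2]
def proj(m,P):
    c=(np.atleast_2d(P)-m['position'])@R(m)
    c=c*[1,-1,-1]
    return cv2.projectPoints(c,np.zeros(3),np.zeros(3),m['K'],D(m))[0][:,0]
E
python3 - <<'E'
from h import *
for n,uv in(("scene",(272,221)),("side",(266,229))): print(px2z(imaging.camera_model(n),uv,58))
for n,uv in(("scene",(262,228)),("side",(249,208))): print(px2z(imaging.camera_model(n),uv,94))
m=imaging.camera_model("wrist"); s=bot.get_state()
print(proj(m,s['tcp_pos']), Rn.from_euler('xyz',s['orientation']).as_matrix().round(2),R(m).round(2))
E
```

```text
[538.85931816  18.43127551  58.        ]
[531.54228173  29.54364093  58.        ]
[599.67268592  -9.58595365  94.        ]
[589.48787811  -2.70732132  94.        ]
[[276.69346801 273.79333376]] [[-0.97  0.22 -0.  ]
 [ 0.22  0.97 -0.  ]
 [ 0.   -0.   -1.  ]] [[ 0.22 -0.92 -0.31]
 [ 0.97  0.21  0.07]
 [-0.   -0.32  0.95]]
```

Run:
```python
from h import *
bot.move_ptp([580,24,220],[3.14159,0,2.9])
bot.dwell(.3)
s=bot.get_state();m=imaging.camera_model("wrist");a=imaging.capture("wrist")
np.save("w1.npy",m,allow_pickle=True)
cv2.imwrite("pics/w1.png",cv2.resize(a,None,fx=800/560,fy=800/560,interpolation=cv2.INTER_CUBIC))
cv2.imwrite("pics/w1raw.png",a)
print(s['t'],s['tcp_pos'],s['qpos'],s['contact_force'])
```

```text
2.8417 [579.94344474  24.43170946 220.00261581] [-8.50366368e-02  3.89873678e-01 -1.28429434e-01  1.05252810e+00
  1.48942076e-06  1.55846971e-01] [ 0.161168    1.4147286  -0.40818568]
```

View pics/w1.png

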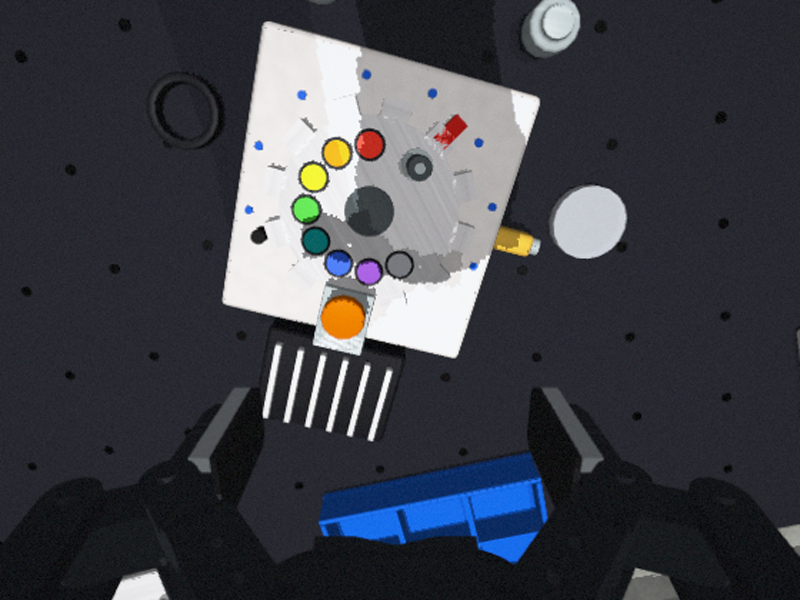

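Run:
```python
from h import *
from scipy.optimize import least_squares
m=np.load("w1.npy",allow_pickle=True).item(); k=560/800
f=lambda u,z:px2z(m,((u[0]+.5)*k-.5,(u[1]+.5)*k-.5),z)
d=np.array([f(u,45) for u in[(249,210),(259,145),(302,95),(367,75),(432,93),(479,142),(492,207),(473,266)]])
a=np.radians(285-30*np.arange(8))
r=least_squares(lambda p:np.r_[p[0]+p[2]*np.cos(a+p[3])-d[:,0],p[1]+p[2]*np.sin(a+p[3])-d[:,1]],[535,24,85,-.45])
print(r.x,np.degrees(r.x[3]),r.fun.round(1))
c=r.x[:2];y=r.x[3]
for n,u,z in(("hub",(369,211),58),("stop",(259,236),60),("lock",(342,317),94),("post",(419,167),100),("lug",(454,127),58)):
    p=f(u,z)[:2]-c; print(n,f(u,z).round(1),"r",np.hypot(*p).round(1),"dir",(np.degrees(np.arctan2(p[1],p[0])-y)%360).round(1))
for n,u,z in(("ring",(184,110),12),("dish",(589,221),12),("obj",(559,20),45)):print(n,f(u,z).round(0))
```

```text
[ 5.37518469e+02  1.73159356e+01  8.23704835e+01 -4.90667005e-01] -28.11314855928605 [-0.3  0.4 -0.2 -0.2  0.1  0.4 -0.2 -0.   0.1 -0.1 -0.1 -0.2  0.4 -0.4
  0.1  0.2]
hub [537.6  17.1  58. ] r 0.3 dir 323.4
stop [535.9 -57.2  60. ] r 74.6 dir 296.9
lock [592.1 -12.6  94. ] r 62.2 dir 359.4
post [515.9  53.3 100. ] r 42.0 dir 149.1
lug [500.3  81.1  58. ] r 73.8 dir 148.4
ring [444. -95.  12.]
dish [590. 172.  12.]
obj [456. 157.  45.]
```

```bash
cat >> h.py <<'E'
C=np.array([537.5,17.2]);YU=np.radians(-28.1)
def pose(th,z,r=42):  # th: cage direction in unit frame, deg
    ph=np.radians(th)+YU
    return [C[0]+r*np.cos(ph),C[1]+r*np.sin(ph),z],[np.pi,0,ph]
def F(th,n=4):  # mean force: radial, clockwise-tangential, z
    f=[]
    for _ in range(n): bot.dwell(.01); f.append(bot.get_state()['contact_force'])
    f=np.mean(f,0);ph=np.radians(th)+YU
    return np.array([f[0]*np.cos(ph)+f[1]*np.sin(ph),f[0]*np.sin(ph)-f[1]*np.cos(ph),f[2]]).round(2)
def go(th,v,z=67,thr=None):
    p,o=pose(th,z); return bot.movel(p,o,max_speed=v,threshold=thr)
E
python3 - <<'E'
from h import *
bot.grip(.4,20)
p,o=pose(149,130); bot.move_ptp(p,o); print(F(149))
print(go(149,60,thr=6)); print(bot.get_state()['tcp_pos'],F(149))
bot.grip(.27); s=bot.get_state(); print(s['opening'],F(149),s['t'],s['qpos'].round(2))
imgs=imaging.capture("wrist")
cv2.imwrite("pics/w2.png",imgs)
E
```

```text
[-0.06 -0.03  0.25]
False
[516.3178737   53.2142479   67.39171859] [ 0.29 -0.02 -0.07]
0.2704708272303911 [-0.08 -0.23  0.19] 5.7917 [-0.04  0.44 -0.49  0.64 -0.    0.99]
```

View pics/w2.png

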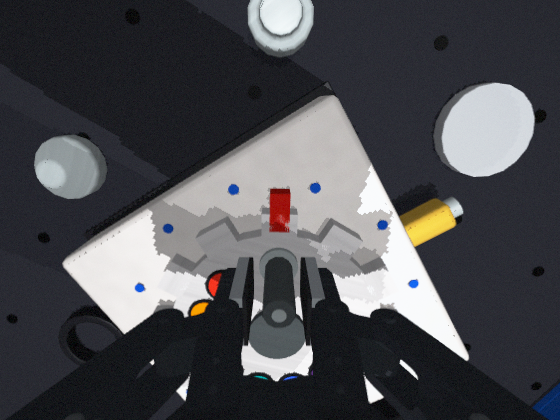

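Run:
```python
from h import *
for th in np.arange(157,278,8):
    hit=go(th,30,thr=9); print(th,hit,F(th,2),end=' | ')
    if hit: break
print(bot.get_state()['t'])
```

```text
157 False [ 0.14  0.15 -0.03] | 165 False [0.68 0.31 0.59] | 173 False [ 0.18  2.45 -0.37] | 181 False [0.12 1.71 0.92] | 189 False [-0.07 -0.27 -0.97] | 197 False [ 0.16 -0.32  0.27] | 205 False [0.06 2.62 0.81] | 213 False [0.   0.66 0.87] | 221 False [-0.08  0.23 -0.92] | 229 False [-0.78  0.05 -0.24] | 237 False [-0.11  2.79  1.01] | 245 False [-0.13 -0.08  0.63] | 253 False [ 0.35 -0.34  0.17] | 261 False [-0.08  0.29 -0.01] | 269 False [0.41 3.33 2.15] | 277 False [ 0.07 -0.27  0.15] | 11.6083
```

Run:
```python
from h import *
go(286,25,thr=5); b=F(286)[1]; th=286
while th<302:
    th+=.8; go(th,8,thr=5); f=F(th,3); print(round(th,1),f[1],end=' | ')
    if f[1]-b>6.0: break
for i in range(3):
    bot.dwell(.35); print('hold',F(th))
cv2.imwrite("pics/w3.png",imaging.capture("wrist"))
print(bot.get_state()['t'])
```

```text
286.8 -0.11 | 287.6 0.12 | 288.4 0.04 | 289.2 0.17 | 290.0 0.42 | 290.8 -0.02 | 291.6 0.8 | 292.4 1.97 | 293.2 4.55 | 294.0 4.96 | 294.8 4.89 | 295.6 4.3 | 296.4 4.72 | 297.2 6.3 | 298.0 7.49 | hold [0.32 7.38 4.7 ]
hold [0.3  7.   3.98]
hold [-0.23  7.22  4.34]
17.3833
```

View pics/w3.png

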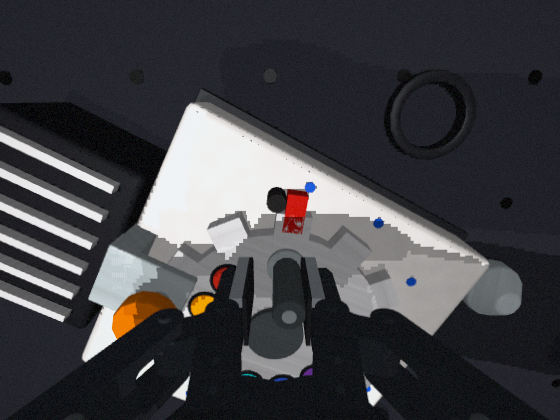

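Run:
```python
from h import *
th=298.8; go(th,6,thr=5); bot.dwell(.4); print(F(th)); bot.dwell(.6); print(F(th))
for th in(295,290,285): go(th,10); print(th,F(th,3))
bot.dwell(.4); print(F(285))
m=imaging.camera_model("wrist"); a=imaging.capture("wrist"); cv2.imwrite("pics/w4.png",a)
print([ (t,proj(m,[C[0]+75*np.cos(np.radians(t)+YU),C[1]+75*np.sin(np.radians(t)+YU),58]).round(0)) for t in(285,290)])
print(bot.get_state()['t'])
```

```text
[-0.16  7.85  5.53]
[-0.12  8.61  4.98]
295 [-0.13  2.63 -0.64]
290 [-0.02 -0.37  0.3 ]
285 [-0.13  0.09  0.14]
[-0.1   0.43 -0.01]
[(285, array([[276., 205.]])), (290, array([[263., 205.]]))]
20.7167
```

View pics/w4.png

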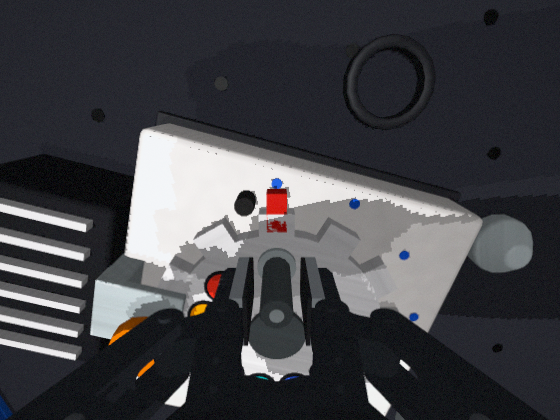

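Held on the stop (about 8 N at the post, so roughly 2 N at the stop). The lug is now back in line with the home dot: lug (277,202), dot (277,183). Next, four clicks clockwise.

Run:
```python
from h import *
for th in np.arange(277,164,-8):
    hit=go(th,25,thr=9); print(th,hit,F(th,2)[1],end=' | ')
    if hit: break
bot.dwell(.5); print(F(165))
cv2.imwrite("pics/w5.png",imaging.capture("wrist")); print(bot.get_state()['t'])
```

```text
277 False -2.3 | 269 False -1.97 | 261 False 0.65 | 253 False -0.31 | 245 False -3.28 | 237 False -1.02 | 229 False 0.41 | 221 False -0.72 | 213 False -3.34 | 205 False 0.18 | 197 False -0.19 | 189 False -0.43 | 181 False -3.06 | 173 False 0.09 | 165 False -0.26 | [-0.03  0.1  -0.22]
27.3
```

View pics/w5.png

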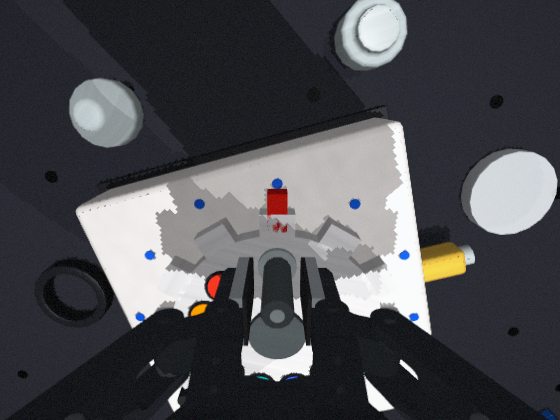

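Run:
```python
from h import *
go(165,60,z=140)
bot.grip(0.)
o=[np.pi,0,2.65]; x,y=593.6,-12.8
bot.move_ptp([x,y,125],o); bot.movel([x,y,99],max_speed=40,threshold=6); bot.dwell(.2)
b=F(0)[2]; print(b,bot.get_state()['tcp_pos'])
z=99
while z>78:
    z-=1; bot.movel([x,y,z],max_speed=8,threshold=7); f=F(0,3)[2]-b; print(z,round(bot.get_state()['tcp_pos'][2],1),round(f,1),end=' | ')
    if f>8.5: break
print(bot.get_state()['t'])
```

```text
0.18 [593.82071815 -12.8622732   99.25882161]
98 98.0 -0.3 | 97 96.9 0.2 | 96 95.9 -0.3 | 95 95.0 -0.4 | 94 94.0 -0.2 | 93 93.2 3.0 | 92 92.0 3.1 | 91 90.9 2.3 | 90 89.9 1.8 | 89 88.9 2.1 | 88 87.9 1.6 | 87 87.0 2.9 | 86 85.9 1.9 | 85 84.9 1.8 | 84 83.9 2.7 | 83 82.9 1.4 | 82 82.1 3.8 | 81 82.1 3.7 | 80 82.1 3.6 | 79 82.1 3.6 | 78 82.1 3.9 | 36.625
```

Run:
```python
from h import *
x,y=593.6,-12.8
bot.movel([x,y,130],max_speed=80)
bot.move_ptp([580,24,220],[np.pi,0,2.9]); bot.dwell(.3)
m=imaging.camera_model("wrist"); a=imaging.capture("wrist")
cv2.imwrite("pics/w6.png",cv2.resize(a,None,fx=800/560,fy=800/560))
ex=np.array([np.cos(YU),np.sin(YU)])
for z in(82,94): print(z,proj(m,np.r_[C+64*ex,z])*800/560)
print(bot.get_state()['t'],F(0))
```

```text
82 [[345.3681551  314.88852975]]
94 [[343.37980703 321.7192411 ]]
38.2 [-0.02  0.01 -0.17]
```

View pics/w6.png

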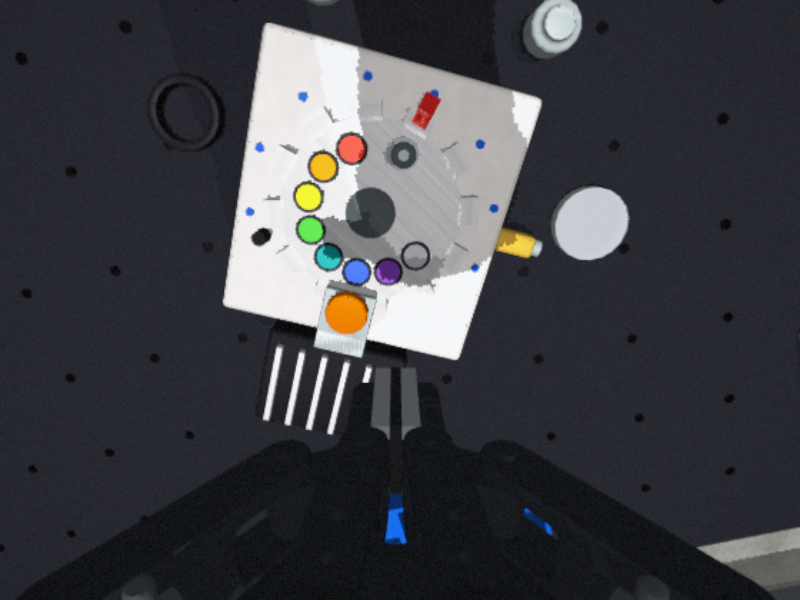

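```bash
python3 -c "
from bench import bot
bot.sign_off()"
```

```text
the job is handed in; nothing more can be done
```

The job is done and handed in at about 38 s of the 72 s allowed; no verdict was reported.

- **Stop:** I turned the wheel anticlockwise with the post held loosely between the fingers until the lug reached the stop pin. I held it there about 3 s at 7–8.6 N on the post, which is roughly 2 N on the stop. When I eased off, the wheel sprang back to the home click, with the lug in line with the home dot in the picture.
- **Four clicks:** I then turned it clockwise and felt four separate clicks. The last pictures show the lug at the fourth dot from home.
- **Lock:** I pressed the plunger straight down. It slid at about 2–3 N and stopped hard with its top at 82.1 mm, against 82 mm expected. The force stop for each press was set at 7 N.
- **Last checks:** The orange head appears where it should when fully down. The objective, ring and dish look unmoved; the other loose items were not in that last view. The force on the tool is about zero with the arm well clear.

One reading disagreed: the wheel started half-way between clicks 4 and 5, not resting in a click. It did no harm, since I counted from the stop. Also, after the plunger stopped hard, the settled force read only about 3.7 N. I took that to be the arm relaxing after each force stop, so I judged the seating by the hard stop and the height.

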